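# Load the dust-off rack and start the air

## Task

Load the dust-off rack: hook every optics carrier that stands on the bench onto the rail at its open end, handle towards the robot, and slide each one along below the air bar until it hangs squarely under a nozzle mark of its own. When all of them hang at marks, press the palm valve fully down to start the air and let it spring back. Leave the other things on the bench where they are.

Things in the scene. Friction and masses are not known exactly. Their poses are not given: they have to be found in the camera images.
- carrier_prism: Optics carrier with a clear acrylic block with a glass prism on top. Rigid 0.3 kg hanger, may be absent (None). Frame: origin in the underside, z up, x away from the handle, y across. Base plate 80 x 56 x 8 mm (x, y, z) with the load on it, up to 58 mm high; a 30 mm wide steel strut at x -16 to -12 mm rises to a hook that opens downward; a black handle stands on its -x side. Hangs level.
- carrier_eyepiece: Optics carrier with a chrome eyepiece tube lying crosswise. The same hanger, frame and sizes as carrier_prism, other load (may be absent: None).
- carrier_objective: Optics carrier with a round brass objective cell standing upright with its glass on top. The same hanger, frame and sizes as carrier_prism, other load (may be absent: None).
- carrier_lenses: Optics carrier with an aluminium block with two small lenses. The same hanger, frame and sizes as carrier_prism, other load (may be absent: None).
- carrier_prism_hook (a point): Point (0, 0, 115 mm) of carrier_prism: lies on the rail's axis when it hangs. The hook is 24 mm wide inside; its inverted-V roof (top at 127 mm) centres itself on the rail; its tip (x 12 to 16 mm) reaches down to z 94 mm. The rail enters from the +x side, through the throat between load (58 mm) and tip (94 mm); then lower the carrier 40 mm onto it.
- carrier_eyepiece_hook (a point): The same point of this carrier: (0, 0, 115 mm) of its frame.
- carrier_objective_hook (a point): The same point of this carrier: (0, 0, 115 mm) of its frame.
- carrier_lenses_hook (a point): The same point of this carrier: (0, 0, 115 mm) of its frame.
- carrier_prism_grip (a point): Where to grip carrier_prism: point (-42, 0, 151 mm) of its frame, in the upper part of the upright black handle, 20 (x) x 12 (y) mm, z 107 to 169 mm. Take it from above across its 12 mm (fingers closing along the carrier's y). The other carriers have the same handle at the same place.
- rack: Dust-off rack, fixed. Origin on the bench below the middle of the rail, x away from the robot, y along the rail. Steel rail, 12 mm diameter, 195 mm above the bench, between end posts (22 mm square) at y -285 and +285 mm. Behind the rail, a rear post and arm (y -85 to -65 mm, x 16 to 95 mm, arm at z 232 to 242 mm) and a 20 mm high beam (x 60 to 100 mm).
- rail_open (a point): On the rail's axis, 135 mm from mark3, rack frame (0, -185, 195 mm): middle of the open stretch (y -274 to -89 mm), the place to hook carriers on. Axes as the rack's. Carriers hang with the handle on the robot's side (rack -x), in front of the air bar, where a gripper can hold it while sliding; they cannot pass one another.
- mark0 (a point): On the rail's axis right below an air nozzle and its white line, rack frame (0, 205, 195 mm), the mark farthest from the open end. The dark air bar runs over the rail from y -89 to +296 mm (x -10 to +16 mm, z 222 to 242 mm): no room to hook on there, but a hanging carrier slides below it, with 15 mm of room above its hook.
- mark1 (a point): The same for the next nozzle, rack frame (0, 120, 195 mm).
- mark2 (a point): The same for the next nozzle, rack frame (0, 35, 195 mm).
- mark3 (a point): The same for the next nozzle, rack frame (0, -50, 195 mm), nearest the open end.
- valve (a joint): Stroke of the palm valve's sprung mushroom head in m: 0 released, 0.014 fully down; spring about 4 N at the start and 12 N at full stroke; it springs back when released.
- valve_top (a point): Centre of the top of the black mushroom head (52 mm diameter, 95 mm above the bench when released, moves down with it) on a grey 78 mm square valve box; press it straight down.
- blower: Bystander, to be left alone: red lens blower, 62 mm wide, 101 mm high, standing; origin in its underside.
- cover_plate: Bystander, to be left alone: green enamelled cover plate 60 x 90 x 5 mm, lying; origin in its underside.
- eyepiece_tube: Bystander, to be left alone: chrome eyepiece tube, 36 mm diameter, 62 mm high, standing; origin in its underside.
- prism_holder: Bystander, to be left alone: empty clear acrylic box 52 x 44 x 34 mm; origin in its underside.
- optical_jig: Bystander, to be left alone: steel angle 60 x 60 x 52 mm; origin in its underside.
- screwdriver: Bystander, to be left alone: screwdriver lying on the bench; origin in its underside.
- cement_jar: Bystander, to be left alone: jar 48 mm diameter, 60 mm high; origin in its underside.
Mind the look-alikes: they are no part of the job. What is shaped like the carrier_prism but green is not meant. Leave any red look-alike of the carrier_eyepiece alone.

How it is judged (in metres and radians):
On the way, in this order (a step that is already met when the one before it is completed fails the run):
1. every carrier present hangs on the rail at a mark of its own ((distance between carrier_prism_hook and mark0 below 0.012 m or distance between carrier_prism_hook and mark1 below 0.012 m or distance between carrier_prism_hook and mark2 below 0.012 m or distance between carrier_prism_hook and mark3 below 0.012 m) and angle between each of carrier_prism, carrier_eyepiece, carrier_objective, carrier_lenses's own z axis and vertical below 0.2 rad and angle between the y axis of each of carrier_prism, carrier_eyepiece, carrier_objective, carrier_lenses and the y axis of rack, either way round below 0.2 rad and (distance between carrier_eyepiece_hook and mark0 below 0.012 m or distance between carrier_eyepiece_hook and mark1 below 0.012 m or distance between carrier_eyepiece_hook and mark2 below 0.012 m or distance between carrier_eyepiece_hook and mark3 below 0.012 m) and (distance between carrier_objective_hook and mark0 below 0.012 m or distance between carrier_objective_hook and mark1 below 0.012 m or distance between carrier_objective_hook and mark2 below 0.012 m or distance between carrier_objective_hook and mark3 below 0.012 m) and (distance between carrier_lenses_hook and mark0 below 0.012 m or distance between carrier_lenses_hook and mark1 below 0.012 m or distance between carrier_lenses_hook and mark2 below 0.012 m or distance between carrier_lenses_hook and mark3 below 0.012 m)), for 0.2 s.
2. with all carriers at their marks, the palm valve is pressed fully down (all of step 1 and value of joint valve above 0.0125 m), for 0.1 s.
At the end, for the whole second after the job is handed in: Every carrier present hangs at rest on the rail, its hook within 12 mm of a nozzle mark of its own, within 0.2 rad of upright and of square to the rail; the valve has been pressed at least 12.5 of its 14 mm after that and has sprung back (all of step 1 and linear speed of each of carrier_prism, carrier_eyepiece, carrier_objective, carrier_lenses below 0.03 m/s and value of joint valve below 0.002 m); the robot touches nothing.
It fails at once if a bystander (blower, cover plate, eyepiece tube, prism holder, optical jig, screwdriver, jar) is pushed more than 60 mm from its place (distance of any of blower, cover_plate, eyepiece_tube, prism_holder, optical_jig, screwdriver, cement_jar from where it was at the start of the episode above 0.06 m).
Of carrier_prism, carrier_eyepiece, carrier_objective, carrier_lenses only 3 to 4 are there at a start; the rules pass over those that are not, and their reading is None.
At some moment in a run one of carrier_prism, carrier_eyepiece, carrier_objective, carrier_lenses may be knocked a few centimetres aside while the robot is not near it.
Once in a run the grip may slacken for a moment while it holds something.
It also fails if it takes over 210 s, if anything falls off the work surface, if the arm or the gripper's body presses on something with over 40 N, if the wrist force passes 120 N, or if a joint passes its speed limit or range.

## Robot

A 6-joint arm with a two-finger parallel gripper is mounted at the origin on the work surface. World frame = base frame: x ahead of the robot, y to its left, z up, the work surface at z = 0. Lengths are in mm, angles in rad, forces in N, time in s.
With the tool pointing down it reaches from about 275 to 750 mm from the base axis. Payload 10.2 kg.
Tool frame: the origin (TCP) lies midway between the tips of the shut fingers; the grasp point (between the pads) lies 19 mm behind it; z points along the fingers, y is the line along which they close (so a half turn about z gives the same grasp; the last joint's range is limited). The gripper opens to 85 mm and grips with 20 to 120 N. Pads are 22 mm wide; open, the fingers measure 114 mm over their backs; the gripper's body (76 mm by 85 mm) begins 54 mm behind the grasp point. The pads swing forward as they close: fully open they stand 13 mm farther back than shut.
Start: joints at [1.1, 0.313, 1.498, -0, 1.331, -0.223], TCP at [128.78, 508.966, 231.294] pointing down, gripper open.
Joint ranges: [-2.94, 2.94], [-0.97, 2.17], [0.19, 2.56], [-1.23, 4.37], [0.02, 3.11], [-2.88, 2.88]. Speed limits (rad/s): [2.39, 2.39, 3.01, 3.14, 3.14, 3.14].

## Interface

Orientations are given as a 3x3 rotation matrix whose columns are the frame's x, y, z axes.
In Python, from bench import arm, kin, cams gives the robot as it stands. Calls block until the motion is done:
- arm.movep(position, orientation): joint-space move of the TCP to a pose.
- arm.move_l(position, ori=None, velocity=150, guard=None): straight line of the TCP; ori=None keeps the orientation; velocity is the mean speed in mm/s. With guard (N) it stops when the force on the tool has changed by that much, and returns True; else False.
- arm.move_j(angles): joint-space move.
- arm.let_go() and arm.close_gripper(grasp_force=None): open the fingers fully, or close them until they stop; grasp_force is the grip in N (None keeps the last).
- arm.hold(seconds).
- kin.ik(position, orientation): joint angles nearest the present ones, or None.
- arm.sense(): the state.
- cams.capture(name): name is "scene" or "side" or "wrist"; returns a dict with "image" (480x640x3 uint8, red, green, blue), "fx", "fy", "cx", "cy" (pixels), "camera_from_world" (4x4, takes a point from world to camera coordinates); the wrist camera has in their place "hand_eye" (4x4, takes a point from camera to tool coordinates, whose origin is the TCP and whose axes are the flange's). Camera axes: x right, y up, looking along -z (the intrinsics and any distortion apply to the point x, -y, -z); pixel columns grow to the right and rows downward; lengths in mm; the calibration is good to about 2 mm. A picture is of the moment at which its call begins: read the wrist's pose just before it. There is no depth.
A pose or a line that the arm cannot do raises arm.Unreachable and nothing moves.
- arm.finish_job(): hands the job in; it is judged then, once.
The state is a dict: "t": time; "qpos": joint angles; "qd": joint speeds; "joint_efforts": joint torques, N m; "eef_pos": TCP position; "tcp_rot": TCP orientation; "force": force on the tool from outside, world axes, zero at the start; "torque": the same for the moment, N m; "finger_gap": finger opening in mm; "gripper_force": force on a finger pad.
Only numpy, scipy, OpenCV 4.12 (cv2) and the standard library are available. Lean on these libraries where they do the work, as an engineer would, in place of code of your own. Each camera call takes 0.05 s, during which the arm holds its last target. There are 200 camera calls.

## Working session

There is one attempt and no reset: what is moved stays moved. The work goes in short steps, each a Python script; the robot and the scene stay as the last script left them, time stands still between calls to the robot, and variables do not carry over. Pictures are saved under pics/ and viewed, at most 14 in all, crops included, and the job is handed in when it is done.

```bash
ls; mkdir -p pics; python3 - <<'E'
from bench import arm,kin,cams
import cv2,numpy as np
np.set_printoptions(precision=3,suppress=True)
for n in("scene","side"):
    c=cams.capture(n); cv2.imwrite(f"pics/{n}0.png",c["image"][:,:,::-1]); print(n,{k:v for k,v in c.items() if k!="image"})
c=cams.capture("wrist"); cv2.imwrite("pics/wrist0.png",c["image"][:,:,::-1]); print({k:v for k,v in c.items() if k!="image"})
print(arm.sense())
E
```

```text
pics
scene {'fx': 516.8653706432009, 'fy': 516.8653706432009, 'cx': 320.1704967414162, 'cy': 245.08291431540127, 'camera_from_world': array([[   -0.269,     0.963,    -0.001,   161.185],
       [   -0.74 ,    -0.206,     0.641,   307.779],
       [    0.617,     0.173,     0.768, -1556.349],
       [    0.   ,     0.   ,     0.   ,     1.   ]])}
side {'fx': 587.7110913321656, 'fy': 587.7110913321656, 'cx': 315.838544093536, 'cy': 245.82632588897934, 'camera_from_world': array([[   -0.886,    -0.463,     0.01 ,   460.814],
       [    0.347,    -0.65 ,     0.676,  -276.956],
       [   -0.307,     0.602,     0.737, -1498.34 ],
       [    0.   ,     0.   ,     0.   ,     1.   ]])}
{'fx': 350.3222891682719, 'fy': 350.3222891682719, 'cx': 322.39301817393545, 'cy': 237.8374463127886, 'hand_eye': array([[   0.   ,    0.961,    0.277,   69.833],
       [   1.   ,   -0.   ,   -0.   ,   -0.649],
       [  -0.   ,    0.277,   -0.961, -142.414],
       [   0.   ,    0.   ,    0.   ,    1.   ]])}
{'t': 0.15, 'qpos': array([ 1.1  ,  0.313,  1.498,  0.   ,  1.331, -0.223]), 'qd': array([ 0.001, -0.003, -0.002,  0.001, -0.   ,  0.001]), 'joint_efforts': array([  0.001, -41.237, -25.98 ,  -0.   ,   0.003,  -0.   ]), 'eef_pos': array([128.692, 508.796, 230.884]), 'tcp_rot': array([[-0.969,  0.245, -0.   ],
       [ 0.245,  0.969, -0.001],
       [ 0.   , -0.001, -1.   ]]), 'force': array([ 0.352, -0.922, -0.137]), 'torque': array([-0.046, -0.033, -0.026]), 'gripper_force': 0.0, 'finger_gap': 85.40087330278918}
```

View pics/scene0.png

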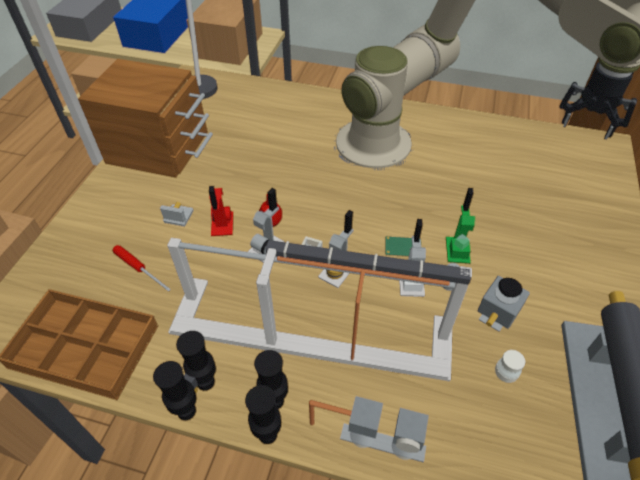

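View pics/side0.png

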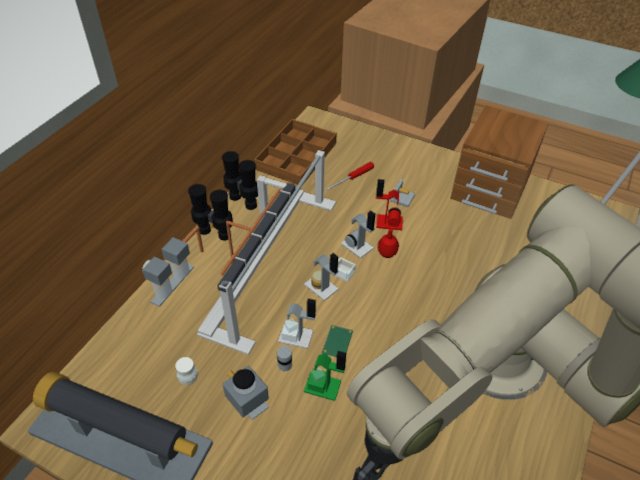

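Three carriers stand (eyepiece, objective, prism), with the red and green look-alikes at either side. The open end is at the left in scene (y negative). Next I find the handles by colour mask and enlarge the details.

```bash
cat > h.py <<'E'
from bench import arm,kin,cams
import cv2,numpy as np
np.set_printoptions(precision=2,suppress=True)
def cam(n):
    if n=="wrist":
        s=arm.sense(); c=cams.capture(n); T=np.eye(4); T[:3,:3]=s["tcp_rot"]; T[:3,3]=s["eef_pos"]
        W=T@c["hand_eye"]
    else:
        c=cams.capture(n); W=np.linalg.inv(c["camera_from_world"])
    c["W"]=W; return c
def ray(c,u,v):
    d=c["W"][:3,:3]@np.array([(u-c["cx"])/c["fx"],-(v-c["cy"])/c["fy"],-1.])
    return c["W"][:3,3],d/np.linalg.norm(d)
def plane(c,u,v,z):
    o,d=ray(c,u,v); return o+d*(z-o[2])/d[2]
def tri(rs):
    """least-squares point of rays [(c,u,v),...], and miss distances"""
    A=np.zeros((3,3));b=np.zeros(3);R=[ray(*r) for r in rs]
    for o,d in R:
        P=np.eye(3)-np.outer(d,d);A+=P;b+=P@o
    p=np.linalg.solve(A,b)
    return p,[float(np.linalg.norm((np.eye(3)-np.outer(d,d))@(p-o))) for o,d in R]
def proj(c,p):
    q=np.linalg.inv(c["W"])@np.append(p,1); return np.array([c["cx"]+c["fx"]*q[0]/-q[2],c["cy"]+c["fy"]*q[1]/q[2]])
def save(c,name): cv2.imwrite(f"pics/{name}.png",c["image"][:,:,::-1])
E
python3 - <<'E'
from h import *
for n,(x0,y0,x1,y1),s in(("scene",(160,180,500,300),2.35),("side",(210,150,420,410),2.3)):
    c=cam(n); g=c["image"]; 
    m=((g.max(2)<45)).astype(np.uint8)
    k,l,st,ce=cv2.connectedComponentsWithStats(m)
    print(n)
    for i in range(1,k):
        x,y,w,h,a=st[i]
        if 25<a<900 and x0<=x<x1 and y0<=y<y1: print(st[i],ce[i])
    cr=cv2.resize(g[y0:y1,x0:x1,::-1],None,fx=s,fy=s,interpolation=cv2.INTER_CUBIC)
    cv2.imwrite(f"pics/{n}_crop.png",cr)
E
```

```text
scene
[210 187   6  22  81] [212.53 197.31]
[268 189   8  21 127] [271.69 199.17]
[464 189   9  21 100] [467.58 199.08]
[345 211   7  22 119] [347.88 221.55]
[414 220   8  21  95] [417.57 230.31]
[499 279  23  18 313] [509.61 287.08]
side
[377 180   7  17  95] [379.96 187.52]
[210 190  22  50 697] [220.11 212.22]
[278 196  11  18  32] [283.03 204.72]
[367 212   8  18 116] [370.54 220.51]
[263 217  12  20  41] [268.49 226.73]
[247 240  14  21  48] [253.42 249.46]
[330 254   8  19 123] [333.58 263.04]
[232 263  13  21  45] [238. 273.]
[308 299   7  19 119] [311. 308.]
[337 352   9  18 144] [340.78 360.27]
[278 359  14   6  31] [285.39 362.32]
[233 370  22  19 318] [243.5 378.7]
```

View pics/scene_crop.png

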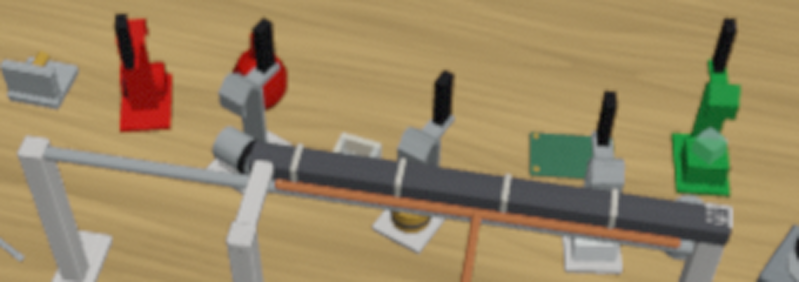

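View pics/side_crop.png

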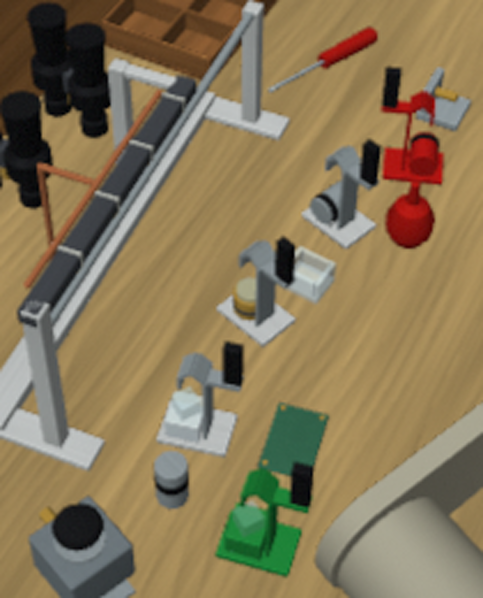

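Crops: handles of eyepiece/objective/prism at scene (272,199), (348,222), (418,230) and side (371,221), (334,263), (311,308); marks (white lines) at scene ≈(286,249), (330,257), (375,263), (421,268). Triangulating.

```bash
python3 - <<'E'
from h import *
a,b=cam("scene"),cam("side")
for n,p,q in(("eye",(271.69,199.17),(370.54,220.51)),("obj",(347.88,221.55),(333.58,263.04)),("pri",(417.57,230.31),(311,308)),("valve",(509.6,287.1),(243.5,378.7)),("red",(212.5,197.3),(380,187.5)),("green",(467.6,199.1),(340.8,360.3))):
    print(n,*tri([(a,*p),(b,*q)]))
for p,q in zip([(296,162),(400,180),(506,195),(613,208)],[(177,97),(144,143),(110,198),(72,255)]):
    print("mark",*tri([(a,p[0]/2.35+160,p[1]/2.35+180),(b,q[0]/2.3+210,q[1]/2.3+150)]))
# post tops
print("posts",*tri([(a,34/2.35+160,148/2.35+180),(b,254/2.3+210,9/2.3+150)]),*tri([(a,717/2.35+160,210/2.35+180),(b,35/2.3+210,312/2.3+150)]))
E
```

```text
eye [ 434.43 -163.08  135.23] [1.3467526502180187, 1.34675265021797]
obj [455.45  25.58 135.49] [0.9020222843698044, 0.9020222843698305]
pri [439.6  180.93 135.84] [0.6011047083871657, 0.601104708387095]
valve [500.59 397.16  83.22] [0.43826231421399525, 0.4382623142140854]
red [ 465.62 -299.97  135.61] [0.5906664993003149, 0.5906664993003129]
green [311.75 278.87 136.65] [0.5460403242802349, 0.5460403242802503]
mark [641.11 -57.93 232.61] [2.551187705399817, 2.5511877053998653]
mark [636.08  27.68 233.34] [3.8991896401124864, 3.8991896401125508]
mark [626.95 113.91 230.52] [2.67767283534288, 2.6776728353427575]
mark [618.68 199.88 230.83] [0.7682677798724125, 0.7682677798724795]
posts [ 658.64 -291.05  192.89] [0.19844104942827426, 0.1984410494284766] [606.18 281.33 237.15] [2.6370960586138295, 2.637096058613967]
```

Heights match (handle middle 138, bar 232, valve ~90). Now wrist close looks at each carrier and at the rail.

```bash
cat >> h.py <<'E'
def Rz(yaw):
    """tool down, tool y along the carrier's y, camera on the robot's side"""
    c,s=np.cos(yaw),np.sin(yaw)
    return np.array([[-c,-s,0],[-s,c,0],[0,0,-1.]])
E
python3 - <<'E'
from h import *
ims=[]
import pickle; D={}
for n,p in(("pri",(440,181)),("obj",(455,26)),("eye",(434,-163)),("open",(600,-190))):
    arm.movep([p[0]-20,p[1],350 if n!="open" else 380],Rz(0)); arm.hold(.3)
    c=cam("wrist"); D[n]=c; save(c,"w_"+n); ims.append(c["image"][:,:,::-1])
pickle.dump(D,open("D.pkl","wb"))
m=np.vstack([np.hstack(ims[:2]),np.hstack(ims[2:])])
cv2.imwrite("pics/mos.png",cv2.resize(m,(800,600),interpolation=cv2.INTER_AREA))
print(arm.sense()["t"],arm.sense()["qpos"])
E
```

```text
5.5833 [-0.51  0.48  0.88 -0.    1.78 -2.08]
```

View pics/mos.png

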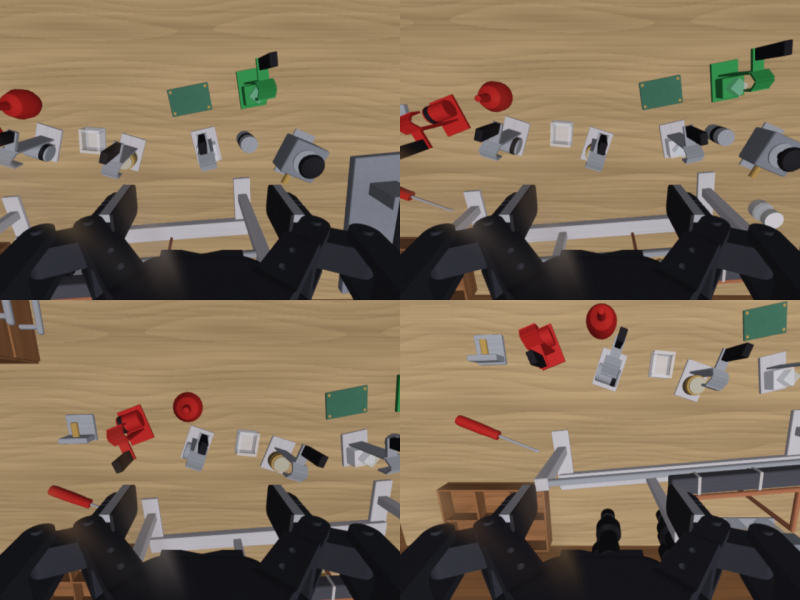

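The mosaic (half-scale) shows pri at (205,147) upper left, obj (597-400,148) upper right, eye (197,447-300) lower left; lower right shows the rail end post (543,483) and bar end (668,480). Next: base plate fit and handle per carrier.

```bash
python3 - <<'E'
from h import *
import pickle; D=pickle.load(open("D.pkl","rb"))
out=[]
for n in("pri","obj","eye"):
    c=D[n];g=c["image"].astype(int);x0,y0=int(c["cx"])-50,190 
    r=g[190:300,260:410]; mn,mx=r.min(2),r.max(2)
    hsv=cv2.cvtColor(c["image"][190:300,260:410],cv2.COLOR_RGB2HSV)
    m=((mn>165)&(r[...,2]-r[...,0]>-8)).astype(np.uint8)
    k,l,st,ce=cv2.connectedComponentsWithStats(m)
    print(n,[(list(s),) for s in st[1:] if s[4]>40])
    d=(mx<45).astype(np.uint8); k,ld,sd,cd=cv2.connectedComponentsWithStats(d)
    print("  dark",[(list(s),e) for s,e in zip(sd[1:],cd[1:]) if s[4]>25])
    cr=c["image"][190:300,280:370,::-1]; out.append(cv2.resize(cr,None,fx=2.95,fy=4*.7375,interpolation=cv2.INTER_CUBIC))
cv2.imwrite("pics/car.png",np.hstack(out)); print(out[0].shape)
E
```

```text
pri [([np.int32(46), np.int32(14), np.int32(48), np.int32(54), np.int32(797)],), ([np.int32(114), np.int32(96), np.int32(26), np.int32(14), np.int32(336)],)]
  dark [([np.int32(121), np.int32(23), np.int32(20), np.int32(17), np.int32(65)], array([127.32,  28.52])), ([np.int32(57), np.int32(25), np.int32(14), np.int32(32), np.int32(358)], array([63.09, 40.92]))]
obj [([np.int32(0), np.int32(7), np.int32(15), np.int32(35), np.int32(224)],), ([np.int32(29), np.int32(14), np.int32(52), np.int32(53), np.int32(634)],)]
  dark [([np.int32(56), np.int32(25), np.int32(15), np.int32(33), np.int32(361)], array([63.27, 41.34]))]
eye [([np.int32(30), np.int32(12), np.int32(52), np.int32(50), np.int32(524)],), ([np.int32(120), np.int32(21), np.int32(30), np.int32(32), np.int32(267)],)]
  dark [([np.int32(57), np.int32(25), np.int32(16), np.int32(32), np.int32(370)], array([64.45, 40.96]))]
(324, 266, 3)
```

View pics/car.png

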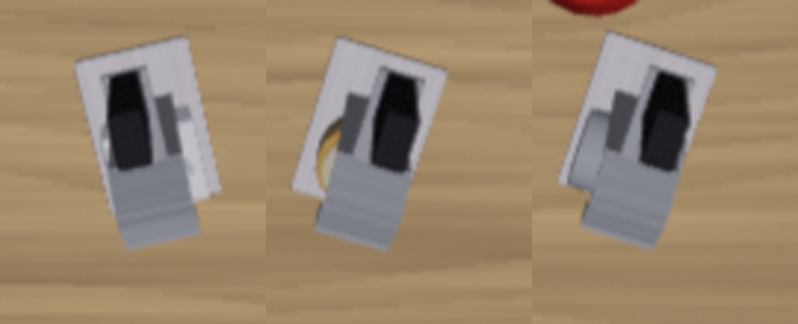

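```bash
python3 - <<'E'
from h import *
import pickle; D=pickle.load(open("D.pkl","rb"))
f=lambda p:(p[0]/2.95+280-.33,p[1]/2.95+190-.33)
for n,L,Rr,F,s,H in(("pri",(76,62),(187,37),(218,190),1,(131,137)),("obj",(72,37),(180,70),(27,190),-1,(127.5,139)),("eye",(76,31),(184,67),(28,183),-1,(133,139))):
    c=D[n]; l,r,fr=[plane(c,*f(p),8) for p in(L,Rr,F)]; h=plane(c,*f(H),169)
    e=r-l; side=fr-(r if s>0 else l)
    yaw1=np.arctan2(-e[0],e[1]); yaw2=np.arctan2(side[1],side[0])
    y=(yaw1*56+yaw2*80)/136; x=np.array([np.cos(y),np.sin(y),0])
    mid=(l+r)/2; 
    print(n,"edge",np.linalg.norm(e),"side",np.linalg.norm(side),"yaws",yaw1,yaw2,"handle",h,"plate rear mid",mid,"handle-from-plate",mid-2*x)
E
```

```text
pri edge 54.11743309954055 side 78.24171315305703 yaws 0.22560504497794628 0.21434959640490528 handle [441.32 182.21 169.  ] plate rear mid [443.63 183.13   8.  ] handle-from-plate [441.67 182.69   8.  ]
obj edge 53.83615139131368 side 79.97333210387868 yaws -0.299149016804495 -0.2945894275524317 handle [457.17  26.57 169.  ] plate rear mid [460.77  26.23   8.  ] handle-from-plate [458.86  26.82   8.  ]
eye edge 54.238937033434524 side 79.66293700303964 yaws -0.3241718782688968 -0.3135633472608333 handle [ 436.48 -160.63  169.  ] plate rear mid [ 437.94 -160.87    8.  ] handle-from-plate [ 436.04 -160.25    8.  ]
```

Plate sizes (54×80) and handle-from-plate agree with the handle top to 2 mm. Now the rail and marks from two wrist positions.

```bash
python3 - <<'E'
from h import *
import pickle; D={}
ims=[]
for n,p in(("A",(590,-190,400)),("B",(470,-190,400)),("C",(470,90,400)),("E",(590,90,400))):
    arm.movep(p,Rz(0)); arm.hold(.3)
    c=cam("wrist"); D[n]=c; ims.append(c["image"][:,:,::-1])
pickle.dump(D,open("D2.pkl","wb"))
P=[]
for i,n in zip(ims,"ABCE"):
    c=D[n]; pp=[proj(c,q) for q in ((640,-60,235),(620,200,235),(658,-290,195))]; print(n,*pp)
m=np.vstack([np.hstack(ims[:2]),np.hstack(ims[2:])])
cv2.imwrite("pics/mos2.png",cv2.resize(m,(800,600),interpolation=cv2.INTER_AREA))
print(arm.sense()["t"])
E
```

```text
A [461.76 270.44] [746.09 250.18] [228.76 272.49]
B [448.99 378.74] [706.8  362.08] [236.21 368.98]
C [178.52 378.73] [431.99 361.82] [ -4.92 369.17]
E [163.63 269.95] [441.97 249.83] [-33.92 271.92]
9.4167
```

View pics/mos2.png

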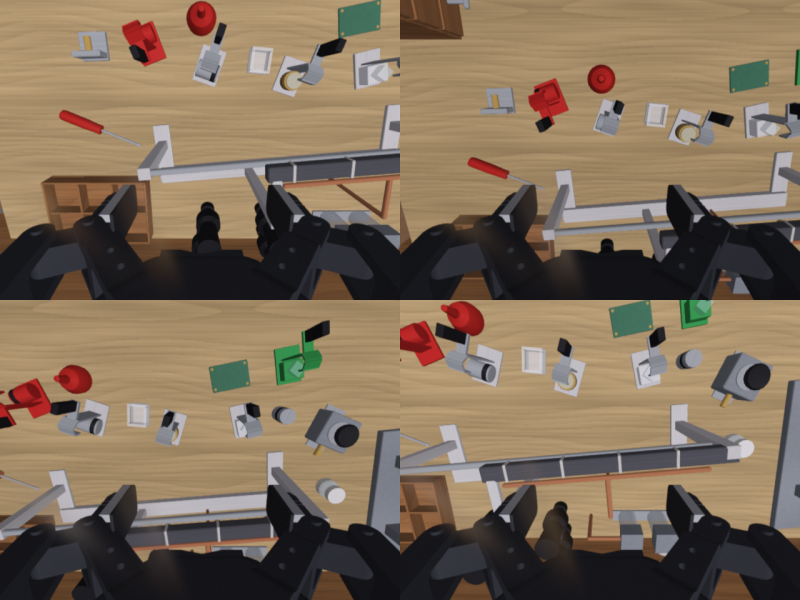

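```bash
python3 - <<'E'
from h import *
import pickle; D=pickle.load(open("D2.pkl","rb"))
for n,us,v0,v1 in(("A",(370,420,470,510),305,352),("B",(340,380,420,500),438,480)):
    for u in us:
        g=D[n]["image"][v0:v1,u].astype(int); print(n,u,v0,"sat"," ".join(map(str,g[:,0]-g[:,2])),"| G"," ".join(map(str,g[:,1])))
E0=D["E"]["image"]; out=np.vstack([cv2.resize(E0[300:400,130:630,::-1],None,fx=1.6,fy=1.6*1.5,interpolation=cv2.INTER_CUBIC), cv2.resize(D["A"]["image"][290:390,260:640,::-1],(800,240),interpolation=cv2.INTER_CUBIC)])
cv2.imwrite("pics/bar.png",out)
E
```

```text
A 370 305 sat 63 62 61 60 61 64 63 62 62 61 60 61 63 62 61 62 62 61 62 63 63 62 63 64 64 64 64 63 65 65 64 64 64 64 64 64 64 63 63 63 63 64 63 64 64 63 62 | G 150 142 136 135 143 148 148 147 145 139 136 143 147 145 144 143 143 143 144 147 147 148 148 149 151 152 152 151 152 153 152 153 154 152 153 154 151 145 148 148 147 148 147 148 151 149 146
A 420 305 sat -3 -3 -3 -2 -3 -2 -2 -3 -3 -2 -3 -2 -2 -3 -2 -3 -3 -3 -3 -3 -3 -2 -2 -2 -2 -2 -2 -2 -1 -1 -2 -1 -3 -1 -2 -3 -3 -3 -4 -2 -3 -4 -2 -1 -3 -4 -4 | G 106 106 106 106 104 104 103 103 103 103 103 104 104 103 102 101 101 100 100 97 94 92 92 91 90 90 91 91 90 91 89 87 73 61 44 28 17 15 12 13 13 13 13 14 24 26 26
A 470 305 sat 63 61 62 64 64 65 59 41 10 -4 -5 -3 -4 -4 -3 -7 -7 -6 -6 -7 -6 -7 -6 -6 -6 -6 -6 -6 -6 -6 -6 -6 -6 -6 -6 -6 -6 -5 -6 -7 -9 -9 -9 -10 -9 -9 -10 | G 147 144 146 151 156 156 137 89 37 22 22 23 23 23 22 32 52 68 76 81 82 83 82 82 83 82 84 83 82 84 82 82 83 82 82 83 80 68 70 92 108 113 125 132 143 150 161
A 510 305 sat 64 65 65 64 65 63 64 65 65 64 64 63 65 64 65 66 66 65 64 65 65 65 65 64 64 65 64 63 64 65 64 43 6 -9 -10
[... 610 characters left out ...]
 -5 -4 -5 -4 -5 -5 -5 -4 -4 -4 | G 17 19 20 18 20 17 18 18 20 19 22 18 15 16 19 17 17 18 20 18 16 18 19 20 19 17 19 17 16 20 18 19 19 19 20 19 20 18 19 17 19 20
B 420 438 sat -3 -3 -2 -4 -3 -2 -3 -4 -5 -4 -6 -4 -5 -4 -5 -5 -4 -4 -4 -4 -4 -6 -5 -5 -4 -4 -6 -3 -4 -3 -4 -3 -5 -3 -4 -5 -5 -6 -4 -3 -4 -5 | G 11 14 16 15 15 17 16 17 18 18 17 21 17 18 17 18 18 19 15 18 19 17 18 19 18 20 18 18 16 18 17 18 18 19 18 19 17 19 17 19 18 18
B 500 438 sat -8 -10 -9 -9 -8 -8 -8 -8 -9 -8 -8 -8 -8 -9 -9 -9 -9 -9 -9 -8 -8 -8 -7 -7 -8 -8 -8 -8 -8 -7 -7 -6 -5 3 14 31 46 54 54 53 54 55 | G 40 39 41 40 40 40 40 41 41 41 40 41 41 41 41 40 41 40 40 39 37 37 33 34 38 38 43 42 41 41 41 40 41 45 49 54 61 63 64 64 64 64
```

View pics/bar.png

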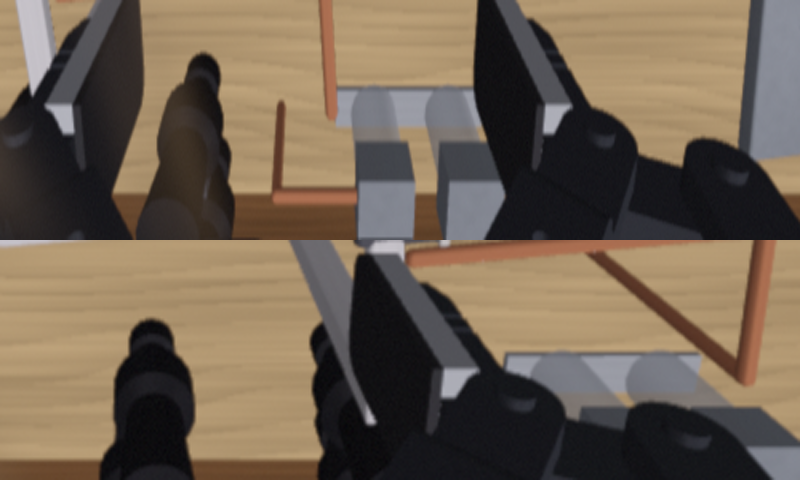

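The mosaic scale was 1.6, so the crop missed; I'll do the rail and marks numerically.

```bash
python3 - <<'E'
from h import *
import pickle; D=pickle.load(open("D2.pkl","rb"))
for n,us,v0,v1 in(("A",(300,370,410),240,285),("B",(290,350,400),350,392)):
    for u in us:
        g=D[n]["image"][v0:v1,u].astype(int); print(n,u,v0,"sat"," ".join(map(str,g[:,0]-g[:,2])),"| G"," ".join(map(str,g[:,1])))
for n,x0,y0,x1,y1 in(("E",120,230,560,300),("C",200,350,530,400),("A",420,230,640,300)):
    g=D[n]["image"][y0:y1,x0:x1].astype(int); m=((g.min(2)>130)&(np.ptp(g,2)<20)).astype(np.uint8)
    k,l,st,ce=cv2.connectedComponentsWithStats(m)
    print(n,[(tuple(s[:5]),(e+[x0,y0]).round(1)) for s,e in zip(st[1:].tolist(),ce[1:]) if 15<s[4]<400])
E
```

```text
A 300 240 sat 62 63 61 60 61 64 63 63 62 63 64 64 61 61 61 61 62 62 63 63 64 63 53 22 1 -4 -7 -10 -10 -11 -11 -12 -11 -11 -12 -11 -9 -4 -3 -3 -2 -2 -3 -2 -2 | G 148 144 140 138 140 146 148 144 141 143 146 146 144 140 139 141 146 147 147 147 150 149 139 116 103 95 95 109 127 144 154 157 158 158 158 157 158 177 187 189 191 190 190 190 190
A 370 240 sat 62 64 63 62 61 62 62 62 63 64 64 64 63 62 62 63 59 30 2 -3 -6 -9 -10 -11 -12 -11 -11 -11 -11 -12 -10 -4 -3 -3 -2 -3 -3 -3 -3 -2 -2 -2 -2 9 38 | G 143 149 148 144 141 139 139 142 147 151 152 151 148 146 144 144 140 119 102 94 92 105 123 140 152 157 158 158 158 158 155 175 186 186 186 187 189 188 186 184 184 186 186 177 159
A 410 240 sat 63 61 61 63 63 62 63 63 63 63 63 64 62 46 15 -1 -4 -8 -9 -10 -10 -11 -12 -11 -11 -11 -11 -8 -4 -2 -3 -3 -2 -2 -2 -3 -3 -3 -2 -2 1 0 -2 -2 -2 | G 143 142 141 143 146 146 146 148 147 148 147 148 146 133 112 102 94 95 111 128 144 154 157 158 158 158 157 158 177 186 186 188 189 190 189 189 187 184 170 146 121 109 106 105 105
B 290 350 sat -3 -3 -3 -1 20 52 63 64 63 63 64 62 59 36 -1 -8 -10 -10 -10 -10 -10 -11 
[... 1229 characters left out ...]
6, 9, 29, 138), array([259. , 269.8])), ((43, 34, 11, 28, 136), array([167.9, 277.5])), ((17, 59, 23, 11, 204), array([147.9, 294.5]))]
C [((270, 0, 10, 5, 41), array([473.7, 351.8])), ((319, 0, 8, 6, 26), array([523.2, 351.6])), ((233, 8, 4, 22, 79), array([434.4, 369.5])), ((147, 13, 6, 23, 97), array([349.6, 374.2])), ((63, 20, 7, 23, 93), array([265.7, 381.1])), ((140, 46, 13, 4, 49), array([345.7, 397.4])), ((171, 46, 26, 4, 83), array([384.1, 397.1])), ((215, 46, 12, 4, 46), array([420.7, 397.5]))]
A [((191, 0, 26, 9, 214), array([623. , 233.7])), ((141, 27, 8, 28, 135), array([564.8, 270.6])), ((49, 34, 6, 29, 134), array([471.3, 278.2])), ((16, 60, 16, 9, 95), array([444.2, 292.8]))]
```

```bash
python3 - <<'E'
from h import *
import pickle; D=pickle.load(open("D2.pkl","rb")); A,B,C,E=[D[k] for k in"ABCE"]
def pl(c,pts):
    d=[ray(c,*p)[1] for p in pts]; n=np.linalg.svd(np.array(d))[2][2]; o=c["W"][:3,3]; return n,n@o
n1,k1=pl(A,[(300,269.9),(370,263.9),(410,260.5)]); n2,k2=pl(B,[(290,368.8),(350,364.1),(400,360.5)])
for y in(-270,-190,-100,0,200):
    M=np.array([n1,n2,[0,1,0]]); print("rail at y",y,np.linalg.solve(M,[k1,k2,y]))
for n,e,o in(("m0",(445,254.7),(C,434.4,369.5)),("m1",(351.5,262.6),(C,349.6,374.2)),("m2",(259,269.8),(C,265.7,381.1)),("m2A",(259,269.8),(A,564.8,270.6)),("m3",(167.9,277.5),(A,471.3,278.2))):
    print(n,*tri([(E,*e),o]),"at z240:",plane(E,*e,240))
# whole-rail check with 195 plane
for p in[(300,269.9),(370,263.9),(410,260.5)]: print("A195",plane(A,*p,195))
for p in[(290,368.8),(350,364.1),(400,360.5)]: print("B195",plane(B,*p,195))
# valve top in E, black head
g=E["image"]; m=(g[60:140,480:620].max(2)<45).astype(np.uint8); k,l,st,ce=cv2.connectedComponentsWithStats(m)
for s,e in zip(st[1:],ce[1:]):
    if s[4]>200: print("valve",s,e+[480,60],plane(E,*(e+[480,60]),95))
E
```

```text
rail at y -270 [ 658.75 -270.    198.61]
rail at y -190 [ 651.17 -190.    199.32]
rail at y -100 [ 642.64 -100.    200.11]
rail at y 0 [633.17   0.   201.  ]
rail at y 200 [614.23 200.   202.77]
m0 [621.03 199.23 245.86] [0.023981100442762193, 0.023981100442808448] at z240: [623.04 201.42 240.  ]
m1 [630.64 116.09 240.3 ] [0.03256022721145319, 0.03256022721146111] at z240: [630.75 116.15 240.  ]
m2 [636.71  31.34 242.94] [0.06594220823665567, 0.0659422082366495] at z240: [637.86  30.7  240.  ]
m2A [637.09  31.15 242.38] [0.1515523292010814, 0.15155232920103975] at z240: [637.86  30.7  240.  ]
m3 [644.7  -53.48 242.28] [0.08171858243885538, 0.08171858243892431] at z240: [645.56 -54.55 240.  ]
A195 [ 655.05 -214.35  195.  ]
A195 [ 648.29 -140.48  195.  ]
A195 [644.49 -98.59 195.  ]
B195 [ 657.74 -227.9   195.  ]
B195 [ 651.42 -158.77  195.  ]
B195 [ 646.61 -101.58  195.  ]
valve [  70   42   42   38 1256] [570.96 121.56] [501.8  391.42  95.  ]
```

Rail ≈ rack yaw 0.091, origin ≈(636.9,−4.2), height 199±4 (text 195), mark spacing 85.7 (text 85): consistent. Picking the eyepiece carrier first, with a re-check of its place.

```bash
cat >> h.py <<'E'
YAW=.091; O=np.array([636.9,-4.2]); ZR=196.
X=np.array([np.cos(YAW),np.sin(YAW)]); Y=np.array([-np.sin(YAW),np.cos(YAW)])
CAR={"eye":(436.3,-160.4,-.318),"obj":(458.,26.6,-.296),"pri":(441.5,182.4,.219)}
def grip_at(x,y,dz=0.):
    """TCP for a carrier whose hook point is at rack (x,y), dz above hanging"""
    p=O+X*(x-42)+Y*y; return np.array([p[0],p[1],ZR+36-19+dz])
def look(n):
    x,y,w=CAR[n]; arm.movep([x-20,y,350],Rz(0)); arm.hold(.3); c=cam("wrist")
    e=proj(c,(x,y,142)); r=45; u,v=int(e[0]),int(e[1])
    m=(c["image"][v-r:v+r,u-r:u+r].max(2)<45).astype(np.uint8); k,l,st,ce=cv2.connectedComponentsWithStats(m)
    i=1+np.argmax(st[1:,4]); q=ce[i]+[u-r,v-r]; d=plane(c,*q,142)-plane(c,*e,142)
    print(n,"handle area",st[i,4],"shift mm",d[:2]); return d[:2],c
def pick(n):
    x,y,w=CAR[n]; R=Rz(w)
    arm.movep([x,y,260],R); 
    print("touch",arm.move_l([x,y,134],velocity=120,guard=15))
    arm.close_gripper(100); s=arm.sense(); print("gap",s["finger_gap"],s["gripper_force"])
    arm.move_l([x,y,260],velocity=120); arm.hold(.2); s=arm.sense(); print("lifted",s["eef_pos"],"gap",s["finger_gap"],s["force"],s["t"])
E
python3 - <<'E'
from h import *
d,c=look("eye")
if np.linalg.norm(d)<7:
    pick("eye")
    p=grip_at(-75,-185,43); arm.movep(p,Rz(YAW)); arm.hold(.3); save(cam("wrist"),"held_eye"); save(cam("scene"),"sc1"); s=arm.sense(); print(s["eef_pos"],s["finger_gap"],s["t"])
E
```

```text
eye handle area 364 shift mm [ 1.68 -0.34]
touch False
gap 11.2823839818112 97.63330936431885
lifted [ 436.18 -160.32  259.58] gap 10.624850949701063 [ 0.35  0.45 -3.32] 14.6833
[ 536.96 -199.    256.38] 10.577339218223436 15.5917
```

```bash
sed -i 's/ZR=196\./ZR=198./' h.py; python3 - <<'E'
import cv2,numpy as np
a=cv2.imread("pics/held_eye.png")[200:480,160:500]; b=cv2.imread("pics/sc1.png")[180:320,150:320]
cv2.imwrite("pics/v1.png",np.hstack([cv2.resize(a,(400,330)),cv2.resize(b,(400,330),interpolation=cv2.INTER_CUBIC)]))
E
```

```text
(no output)
```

View pics/v1.png

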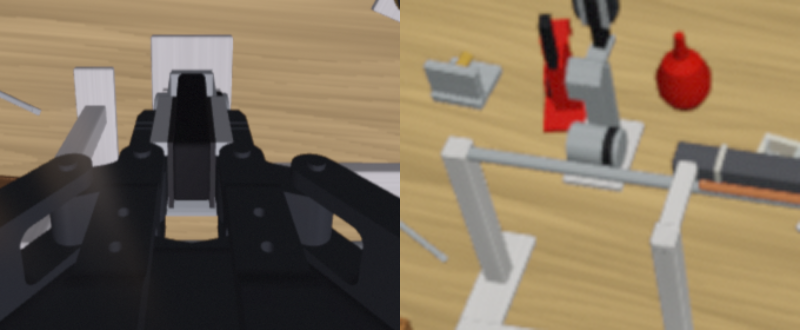

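The carrier is held square (left) just in front of the open rail stretch (right). Hooking on.

```bash
cat >> h.py <<'E'
def hook(x=0.,y=-185):
    arm.move_l(grip_at(-60,y,41),ori=Rz(YAW))
    print("bump",arm.move_l(grip_at(x,y,41),velocity=60,guard=8), arm.sense()["eef_pos"])
    h=arm.move_l(grip_at(x,y,-8),velocity=40,guard=5); s=arm.sense()
    print("landed",h,s["eef_pos"],"dz",s["eef_pos"][2]-grip_at(0,0)[2],s["force"],"gap",s["finger_gap"],s["t"])
E
python3 - <<'E'
from h import *
hook(); save(cam("side"),"side_h1"); save(cam("scene"),"sc_h1")
a=cv2.imread("pics/sc_h1.png")[180:320,150:320]; b=cv2.imread("pics/side_h1.png")[120:290,230:436]
cv2.imwrite("pics/v2.png",np.hstack([cv2.resize(x,(400,330),interpolation=cv2.INTER_CUBIC) for x in(a,b)]))
E
```

```text
bump False [ 611.7  -192.32  256.08]
landed True [ 611.23 -192.26  214.18] dz -0.8187070884031868 [-3.3  -1.06  2.86] gap 10.59638848648343 17.9417
```

View pics/v2.png

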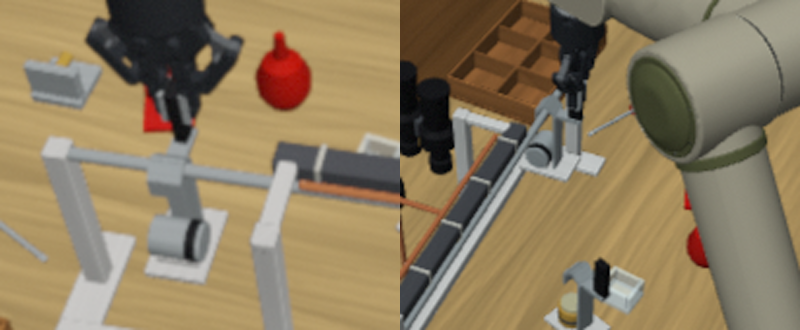

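Hooked: the landing height (214.2) matches a rail at 195. A small −x force says I'm about 1–2 mm too far; release, let it centre, regrip lightly and slide to mark0.

```bash
sed -i 's/O=np.array(\[636.9/O=np.array([635.4/' h.py; cat >> h.py <<'E'
def slide(y1,y0=-185):
    arm.let_go(); arm.move_l(grip_at(0,y0,0),ori=Rz(YAW)); arm.close_gripper(40); arm.hold(.2)
    s=arm.sense(); print("regrip gap",s["finger_gap"],s["force"])
    b=arm.move_l(grip_at(0,y1,0),velocity=110,guard=20); s=arm.sense()
    print("slid; blocked",b,s["eef_pos"],grip_at(0,y1,0),s["force"],"gap",s["finger_gap"],s["t"])
def leave():
    arm.let_go(); p=arm.sense()["eef_pos"].copy(); p[2]=320; arm.move_l(p,velocity=200)
E
python3 - <<'E'
from h import *
slide(205)
E
```

```text
regrip gap 11.31020860991744 [-0.1  -0.07  0.81]
slid; blocked False [575.1  196.57 215.61] [574.94 196.14 215.  ] [ 3.92 -2.32  2.41] gap 11.42248070901302 23.55
```

```bash
python3 - <<'E'
from h import *
leave(); save(cam("side"),"side_m0")
d,c=look("obj"); look("pri")
if np.linalg.norm(d)<7:
    pick("obj"); p=grip_at(-75,-185,41); arm.movep(p,Rz(YAW)); arm.hold(.2); save(cam("wrist"),"held_obj"); s=arm.sense(); print(s["finger_gap"],s["t"])
    hook()
E
```

```text
obj handle area 364 shift mm [1.   0.49]
pri handle area 350 shift mm [ 1.76 -0.99]
touch False
gap 10.77435106333021 97.39979267120361
lifted [457.88  26.63 259.6 ] gap 10.890333103124448 [-0.33  0.12 -2.38] 31.275
10.850678295751544 32.4667
bump False [ 610.18 -192.31  256.12]
landed True [ 611.09 -192.17  214.54] dz -0.45939583066149225 [4.67 0.54 0.78] gap 10.832980009365295 34.8167
```

```bash
python3 - <<'E'
from h import *
slide(120); leave()
d,c=look("pri")
if np.linalg.norm(d)<7:
    pick("pri"); arm.movep(grip_at(-75,-185,41),Rz(YAW)); arm.hold(.2); s=arm.sense(); print(s["finger_gap"],s["t"])
    w=cam("wrist"); b=cam("side"); save(b,"s3")
    a=w["image"][200:480,160:500,::-1]; b=b["image"][120:320,210:452,::-1]
    cv2.imwrite("pics/v3.png",np.hstack([cv2.resize(x,(400,330),interpolation=cv2.INTER_CUBIC) for x in(a,b)]))
E
```

```text
regrip gap 11.52227718213315 [-0.04 -0.38  1.13]
slid; blocked False [582.97 111.75 215.32] [582.67 111.49 215.  ] [ 4.22 -1.73  2.49] gap 11.17417666215078 39.5583
pri handle area 402 shift mm [-17.66 -35.59]
```

The prism carrier was knocked aside (shift about (−18,−36) mm). Re-measuring it, and checking the two hung carriers in the same picture.

```bash
python3 - <<'E'
from h import *
import pickle
arm.movep([424-20,147,350],Rz(0)); arm.hold(.3); c=cam("wrist"); b=cam("side"); pickle.dump(c,open("p3.pkl","wb")); save(c,"pri2")
print(proj(c,(424,147,150)))
a=c["image"][180:310,255:385,::-1]; b=b["image"][150:370,200:420,::-1]
cv2.imwrite("pics/v4.png",np.hstack([cv2.resize(x,(400,400),interpolation=cv2.INTER_CUBIC) for x in(a,b)]))
E
```

```text
[322.66 229.48]
```

View pics/v4.png

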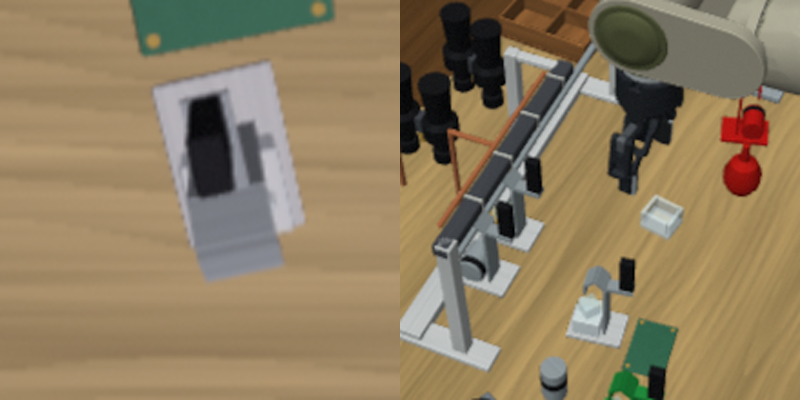

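Prism carrier stands upright with plate corners at crop (153,88), (270,62), (303,220) and handle top (211,165); both hung carriers hang level at the two far marks.

```bash
python3 - <<'E'
from h import *
import pickle; c=pickle.load(open("p3.pkl","rb")); k=400/130
f=lambda p:(p[0]/k+255-.33,p[1]/k+180-.33)
l,r,fr=[plane(c,*f(p),8) for p in((153,88),(270,62),(303,220))]; h=plane(c,*f((211,165)),169)[:2]
e=r-l; s=fr-r; y1=np.arctan2(-e[0],e[1]); y2=np.arctan2(s[1],s[0]); y=(y1*56+y2*80)/136
hp=((l+r)/2)[:2]-2*np.array([np.cos(y),np.sin(y)])
print(np.linalg.norm(e),np.linalg.norm(s),y1,y2,h,hp)
if np.linalg.norm(h-hp)<4 and abs(y1-y2)<.06:
    m=(h+hp)/2; t=open("h.py").read().replace('"pri":(441.5,182.4,.219)',f'"pri":({m[0]:.1f},{m[1]:.1f},{y:.3f})'); open("h.py","w").write(t)
E
python3 - <<'E'
from h import *
print(CAR["pri"]); d,c=look("pri")
if np.linalg.norm(d)<7:
    pick("pri"); arm.movep(grip_at(-75,-185,41),Rz(YAW)); arm.hold(.2); s=arm.sense(); print(s["finger_gap"],s["t"])
    hook(x=.7)
E
```

```text
54.54544531005199 77.21992093600929 0.22229628815619773 0.22019807262572563 [422.79 147.54] [422.52 147.66]
(422.7, 147.6, 0.221)
pri handle area 351 shift mm [ 1.23 -0.75]
touch False
gap 10.563905507582913 98.22155714035034
lifted [422.57 147.57 259.58] gap 10.674873948598705 [-0.09 -0.16 -3.01] 47.05
10.573002152742948 48.6167
bump False [ 610.88 -192.28  256.09]
landed True [ 611.43 -192.11  214.05] dz -0.9531371292199537 [-0.29  0.26  3.72] gap 10.381330919363911 50.9917
```

```bash
python3 - <<'E'
from h import *
slide(35); leave()
arm.movep([540,90,400],Rz(0)); arm.hold(.3); c=cam("wrist"); save(c,"chk")
import pickle; pickle.dump(c,open("chk.pkl","wb"))
g=c["image"][120:360,60:560,::-1].copy(); cv2.imwrite("pics/v5.png",cv2.resize(g,None,fx=1.6,fy=1.6,interpolation=cv2.INTER_CUBIC))
for y in(205,120,35):
    p=O+X*-42+Y*y; print(y,"handle top expected px",proj(c,(*p,249)))
m=(c["image"].max(2)<45).astype(np.uint8); k,l,st,ce=cv2.connectedComponentsWithStats(m)
print([(s.tolist(),e) for s,e in zip(st[1:],ce[1:]) if 150<s[4]<3000])
E
```

```text
regrip gap 11.689629642157685 [0.27 0.96 1.57]
slid; blocked False [590.62  26.78 215.15] [590.39  26.84 215.  ] [ 5.06 -0.87  1.94] gap 11.699794033716818 54.9583
205 handle top expected px [443.75 260.31]
120 handle top expected px [347.9  268.54]
35 handle top expected px [253.34 276.66]
[([545, 145, 40, 39, 1201], array([564.45, 163.69])), ([420, 235, 29, 39, 710], array([434.39, 254.35])), ([339, 243, 15, 39, 447], array([346.08, 262.12])), ([247, 249, 23, 39, 606], array([258.01, 268.65])), ([442, 282, 67, 9, 211], array([475.37, 285.93])), ([353, 287, 82, 12, 306], array([392.05, 293.01])), ([266, 295, 81, 11, 348], array([305.78, 300.07])), ([254, 350, 21, 44, 261], array([264.57, 367.06])), ([500, 429, 14, 34, 183], array([506.43, 441.99])), ([475, 430, 25, 50, 482], array([489.04, 461.33]))]
```

View pics/v5.png

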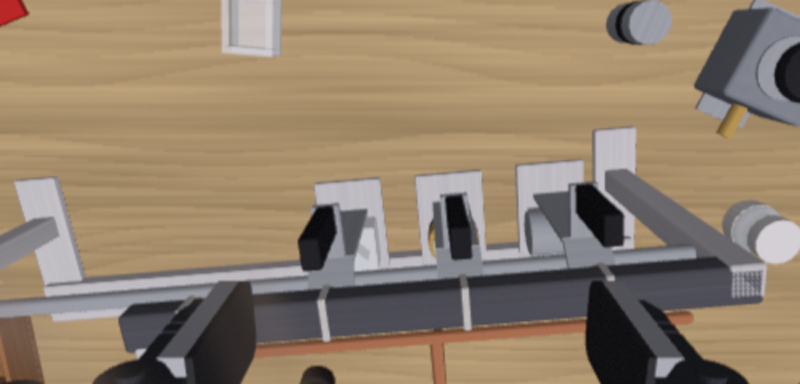

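All three hang level and square, each under its white line (handles within ~3 px of the expected places). Now the valve.

```bash
python3 - <<'E'
from h import *
import pickle; D=pickle.load(open("D2.pkl","rb")); c=pickle.load(open("chk.pkl","rb"))
print(*tri([(D["E"],570.96,121.56),(c,564.45,163.69)])); q=plane(c,564.45,163.69,95); print(q)
p=np.array([501,393.]); print(np.linalg.norm(q[:2]-p))
if np.linalg.norm(q[:2]-p)<10:
    arm.close_gripper(40); arm.movep([*p,200],Rz(0)); arm.move_l([*p,105],velocity=100)
    print("early",arm.move_l([*p,98],velocity=20,guard=3))
    h=arm.move_l([*p,78.5],velocity=15,guard=22); s=arm.sense(); print("press",h,s["eef_pos"],s["force"])
    arm.hold(.4); print(arm.sense()["eef_pos"],arm.sense()["force"])
    arm.move_l([*p,200],velocity=60); arm.hold(.3); print(arm.sense()["t"])
E
```

```text
[501.88 390.06  97.02] [0.006571411002887877, 0.006571411002971131]
[502.02 391.44  95.  ]
1.8693908429460089
early False
press False [501.28 393.27  80.56] [-5.49 -3.47 16.37]
[501.29 393.27  80.6 ] [-4.97 -3.28 16.87]
65.275
```

The valve bottomed out at 80.6 mm with 17 N (above the 12 N spring). Final check before handing in.

```bash
python3 - <<'E'
from h import *
arm.movep([540,90,400],Rz(0)); arm.hold(.4); c=cam("wrist")
m=(c["image"].max(2)<45).astype(np.uint8); k,l,st,ce=cv2.connectedComponentsWithStats(m)
print([(s.tolist(),e) for s,e in zip(st[1:],ce[1:]) if 400<s[4]<3000]); print(arm.sense()["force"],arm.sense()["t"])
for y in(205,120,35): print(y,proj(c,(*(O+X*-42+Y*y),226)),proj(c,(*(O+3*X+Y*y),242)))
g=c["image"][120:360,60:560,::-1]; cv2.imwrite("pics/v6.png",cv2.resize(g,None,fx=1.6,fy=1.6,interpolation=cv2.INTER_CUBIC))
E
```

```text
[([544, 145, 40, 39, 806], array([560.93, 160.53])), ([420, 235, 28, 38, 684], array([433.09, 254.  ])), ([338, 242, 15, 39, 437], array([345.19, 261.59])), ([247, 249, 22, 39, 600], array([257.44, 268.06])), ([155, 346, 76, 48, 1776], array([188.56, 366.49]))]
[ 0.01 -0.96 -0.26] 67.0917
205 [434.53 251.86] [439.85 302.4 ]
120 [345.33 259.48] [349.82 309.77]
35 [257.24 267.  ] [260.92 317.04]
```

View pics/v6.png

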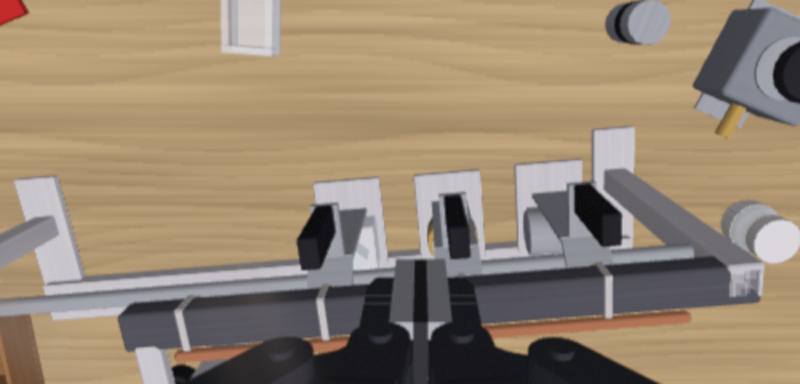

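Handle centroids are within 1.5 px of the targets, the mark lines are where I computed them, and the valve head is back up. Handing in.

```bash
python3 -c "
from h import *
print(arm.finish_job())"
```

```text
the job is handed in; nothing more can be done
None
```

The job is handed in, with no verdict returned: the eyepiece, objective and prism carriers (the lenses carrier was absent) hang at mark0, mark1 and mark2, and I pressed the valve to its stop, after which its head was back up in the last picture.

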